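Snap the lid of the lock box shut all round

TASK

The lid of the larger grey box of spare locks on the mail-room counter is only laid on: the white rim section on each of its four sides still stands up. With the gripper's fingertips press each of the four sections down in turn until it clicks shut flush with the corners. Grip and lift nothing, leave the box standing where it is, and leave the other things on the counter alone.

Things in the scene. Friction and masses are not known exactly. Their poses are not given: they have to be found in the camera images.
- lock_box: the larger box: a grey rectangular tub of brass locks, 146 mm (its x) by 206 mm (its y) outside, 70 mm tall, with a white-rimmed, clear-windowed lid lying on it; about 0.9 kg, loose on the counter. Origin: centre of its underside; z up; at the start its x axis points away from the robot, yawed at most 0.5 rad
- lid_centre (a point): centre of the top of that box's lid (156 x 216 mm), 73.5 mm above the counter. Its clear panel (100 x 160 mm) and four white 27 mm corner squares (top at 76 mm) are seated and fixed. Between the corners the rim is slit into four white sections, 28 mm wide from fold line to outer edge, which start sprung up, outer edges 8 to 10 mm above the corners, and snap down flush with the corners
- rim_near_press (a point): point on top of the rim section on the long side facing its -x (towards the robot) of the large box, halfway along that section (159 mm long), 19 mm out from its fold line and 9 mm in from its outer edge; moves with the section: about 82 mm above the counter when raised, 76 mm when shut. Its +x axis points out over that edge of the box (level while raised, dipping 0.35 rad when shut)
- rim_near (a joint): angle of that section (side -x of the box) about its fold line, rad: 0 to 0.04 at the start (raised), growing as it is pressed down, about 0.35 shut (flush, at its stop). It resists with up to about 10 N at the press point, most at 0.2 rad, snaps down by itself past about two thirds of the way and stays shut; let go before that it rises again, to 0.1 or less
- rim_far_press (a point): point on top of the rim section on the long side facing its +x (away from the robot) of the large box, halfway along that section (159 mm long), 19 mm out from its fold line and 9 mm in from its outer edge; moves with the section: about 82 mm above the counter when raised, 76 mm when shut. Its +x axis points out over that edge of the box (level while raised, dipping 0.35 rad when shut)
- rim_far (a joint): angle of that section (side +x of the box) about its fold line, rad: 0 to 0.04 at the start (raised), growing as it is pressed down, about 0.35 shut (flush, at its stop). It resists with up to about 10 N at the press point, most at 0.2 rad, snaps down by itself past about two thirds of the way and stays shut; let go before that it rises again, to 0.1 or less
- rim_left_press (a point): point on top of the rim section on the short side facing its +y (the robot's left) of the large box, halfway along that section (99 mm long), 19 mm out from its fold line and 9 mm in from its outer edge; moves with the section: about 82 mm above the counter when raised, 76 mm when shut. Its +x axis points out over that edge of the box (level while raised, dipping 0.35 rad when shut)
- rim_left (a joint): angle of that section (side +y of the box) about its fold line, rad: 0 to 0.04 at the start (raised), growing as it is pressed down, about 0.35 shut (flush, at its stop). It resists with up to about 10 N at the press point, most at 0.2 rad, snaps down by itself past about two thirds of the way and stays shut; let go before that it rises again, to 0.1 or less
- rim_right_press (a point): point on top of the rim section on the short side facing its -y (the robot's right) of the large box, halfway along that section (99 mm long), 19 mm out from its fold line and 9 mm in from its outer edge; moves with the section: about 82 mm above the counter when raised, 76 mm when shut. Its +x axis points out over that edge of the box (level while raised, dipping 0.35 rad when shut)
- rim_right (a joint): angle of that section (side -y of the box) about its fold line, rad: 0 to 0.04 at the start (raised), growing as it is pressed down, about 0.35 shut (flush, at its stop). It resists with up to about 10 N at the press point, most at 0.2 rad, snaps down by itself past about two thirds of the way and stays shut; let go before that it rises again, to 0.1 or less
- cam_lock: bystander: small brass cam lock with two steel nuts, standing on its tail, 28 mm across its head, 33 mm tall; loose; origin at the centre of its underside
- ink_stamp: bystander: self-inking hand stamp, 62 x 46 mm, 84 mm tall, black and grey plastic; loose; origin at the centre of its underside
- label_roll: bystander: roll of white paper labels standing on its end, 88 mm across, 56 mm tall; loose; origin at the centre of its underside
- tape_dispenser: bystander: black desk tape dispenser, 56 x 150 mm (long along its y), 98 mm tall at the tape roll; loose; origin at the centre of its underside
- small_box: bystander: smaller box of the same make, 110 x 150 mm, 52 mm tall, whose lid is already fully shut; not part of the job; loose; origin at the centre of its underside
- pen_cup: bystander: dark metal pen cup with three pens fixed in it, 76 mm across, 145 mm tall; loose; origin at the centre of its underside

How it is judged:
By the outcome, as a careful person would: the job done as asked, in the order asked, and still so for the second after the job is handed in, with the robot touching nothing.
It also fails if it takes over 45 s, if anything falls off the work surface, if the arm or the gripper's body presses on something with over 40 N, if the wrist force passes 120 N, or if a joint passes its speed limit or range.

ROBOT

A 6-joint arm with a two-finger parallel gripper is mounted at the origin on the work surface. World frame = base frame: x ahead of the robot, y to its left, z up, the work surface at z = 0. Lengths are in m, angles in rad, forces in N, time in s.
With the tool pointing down it reaches from about 0.25 to 0.775 m from the base axis. Payload 4 kg.
Tool frame: the origin (TCP) lies between the finger pads; the fingertips stand 19 mm ahead of it and the grasp point (between the pads) is the TCP; z points along the fingers, y is the direction in which the jaws open and shut (so a half turn about z gives the same grasp; the last joint's range is limited). The gripper opens to 94 mm and grips with 3 to 60 N. Pads are 16 mm wide; open, the fingers measure 119 mm over their backs; the gripper's body (75 mm by 177 mm) begins 78 mm behind the grasp point.
Start: joints at [-1.409, 0.087, 1.371, -0, 1.684, -0.103], TCP at [0.144, -0.531, 0.225] pointing down, gripper open.
Joint ranges: [-3.1, 3.1], [-0.76, 2.03], [0.27, 2.55], [-1.08, 4.22], [0.17, 2.65], [-2.57, 2.57]. Speed limits (rad/s): [2.79, 2.79, 3.14, 3.14, 3.14, 3.14].

INTERFACE

Orientations are given as a 3x3 rotation matrix whose columns are the frame's x, y, z axes.
In Python, from bench import observe, viewer, workorder gives the robot as it stands. The module is installed in compiled form; this text tells all that it offers.
- The arm moves only by the tool move_arm, never from a script. Its argument "series" is a list of rows, each an object of numbers: "tx", "ty", "tz": the shift along the tool's x, y, z each as a share of 1 m, from -1 to 1; "rx", "ry", "rz": the turn, a rotation vector about the tool's x, y, z each as a share of 30 degrees, from -1 to 1. In form: [{"tx": .., "ty": .., "tz": .., "rx": .., "ry": .., "rz": ..}, ...]. A call has 1 to 8 rows; each row is the pose to reach, as a shift and turn from the pose commanded when the call began, along the tool's axes at that moment; what a row does not reach only later rows make up. A row lasts 1/10 s, in which the tool goes at most 50 mm and 8.59 degrees, less where a joint would pass 70% of its speed; a pose out of reach is approached as far as the arm can. A call with a number of a shift or a turn outside -1 to 1 is refused whole. A call with a gripper value outside its range is refused whole. "claw" is the closure, from 0 (fully open) to 1 (shut), set as the call begins (left out, the last holds). The fingers move at their own pace and stop on an object; "force" is the grip in N (left out, the last holds). Time passes only in rows, so rows that repeat a pose let the fingers close. It gives the time, the measured TCP pose, the force and the opening at its end, in the units of the state.
- observe(): the state, without advancing time (a new reading comes with each control period).
- viewer.grab_frame(name): name is "scene" or "top" or "wrist"; returns a dict with "image" (480x640x3 uint8, red, green, blue), "range_z" (480x640 float32, m along the optical axis (not along the pixel's ray), 0 where there is no reading), "camera_matrix" (3x3 intrinsics, pixels), "k1" (the pictures are not rectified: a ray, as slopes to the right and down, at radius r is drawn at 1 + k1 r^2 times it, then the intrinsics apply), "rvec" (rotation vector, rad) and "tvec" (3), from world to camera coordinates, as OpenCV has them. Camera axes: x right, y down, z forward; pixel columns grow to the right and rows downward; lengths in m; the calibration is good to about 2 mm. A picture is of the moment at which its call begins.
- workorder.close_job(): hands the job in, once; it reports no verdict.
Trained networks look in a picture, given as the dict that the camera call returned (one of the last four; its "shot" number tells which), for a name from the list of things; names that differ only in an ending like _2 or _b are one class to them, and where a whole thing is asked for, a point or a joint stands for the part that bears it (a point fixed in the world has none). Each returns a list of dicts, best first, with "conf" (0 to 1); they miss things now and then, are a little off and sometimes report something else, mostly with a low value. They report only what shows in the picture. A call takes as long as a camera call.
- viewer.spot_in(query, picture): "position" ([column, row] in pixels, amid what is visible of it).
- viewer.trace(query, picture): "pixels" (480x640 bool, what is visible of it) and "position" ([column, row] in pixels, amid what is visible of it).
- viewer.place_of(query, picture): "position" ([column, row] in pixels: a listed point, or the origin of a listed thing).
The state is a dict: "clock": time; "qpos": joint angles; "qd": joint speeds; "effort": joint torques, N m; "tcp_pos": TCP position; "tool_rot": TCP orientation; "force": force on the tool from outside, world axes, zero at the start; "ft_torque": the same for the moment, N m; "grip_width": finger opening in m.
Only numpy, scipy, OpenCV 4.12 (cv2) and the standard library are available. Lean on these libraries where they do the work, as an engineer would, in place of code of your own. Each camera call takes 0.05 s, during which the arm holds its last target.

## Working session

There is one attempt and no reset: what is moved stays moved. The work goes in short steps, Python scripts to look and compute and a tool call to move; the robot and the scene stay as the last step left them, time stands still between calls to the robot, and variables do not carry over. Pictures are saved under pics/ and viewed, and the job is handed in when it is done.

Besides the shell and the picture viewer there is one more tool, called after "Emit:" in YAML: its name, and indented under it one key for each argument. move_arm: Moves the arm, as the interface text tells. Its arguments: {"type":"object","properties":{"series":{"type":"array"},"claw":{"type":"number"},"force":{"type":"number"}},"required":["series"]}

```bash
mkdir -p pics; cat > h.py <<'E'
import numpy as np, cv2
from bench import observe, viewer, workorder
def R(f): return cv2.Rodrigues(np.array(f['rvec'],float))[0]
def ray(f,uv):
    K=np.array(f['camera_matrix']);d=np.array([(uv[0]-K[0,2])/K[0,0],(uv[1]-K[1,2])/K[1,1]])
    s=d.copy()
    for _ in range(30): s=d/(1+f['k1']*(s@s))
    r=R(f); return -r.T@np.array(f['tvec']).ravel(), r.T@np.array([s[0],s[1],1.])
def atz(f,uv,z):
    o,d=ray(f,uv); return o+d*(z-o[2])/d[2]
def depth(f,uv):
    o,d=ray(f,uv); return o+d*f['range_z'][int(round(uv[1])),int(round(uv[0]))]
def proj(f,P):
    c=R(f)@np.array(P)+np.array(f['tvec']).ravel(); s=c[:2]/c[2]; s=s*(1+f['k1']*(s@s)); K=np.array(f['camera_matrix'])
    return np.array([K[0,0]*s[0]+K[0,2],K[1,1]*s[1]+K[1,2]])
def tri(rs):
    A=0;b=0
    for o,d in rs:
        d=d/np.linalg.norm(d);M=np.eye(3)-np.outer(d,d);A=A+M;b=b+M@o
    return np.linalg.solve(A,b)
def save(f,n): cv2.imwrite('pics/'+n,f['image'][:,:,::-1])
E
python3 - <<'E'
from h import *
np.set_printoptions(precision=4,suppress=True)
s=observe();print(s)
fs={n:viewer.grab_frame(n) for n in('scene','top')}
for n,f in fs.items(): save(f,n+'0.png')
for q in['lock_box','lid_centre','rim_near_press','rim_far_press','rim_left_press','rim_right_press','small_box','tape_dispenser','ink_stamp','pen_cup','label_roll','cam_lock']:
    rs=[]
    for n,f in fs.items():
        r=viewer.place_of(q,f)
        for x in r[:2]: print(q,n,np.round(x['position'],1),round(x['conf'],2),atz(f,x['position'],0.0 if 'press' not in q and 'lid' not in q else .08))
        if r: rs.append(ray(f,r[0]['position']))
    if len(rs)==2: print('   tri',tri(rs))
E
```

```text
{'clock': 0.0, 'qpos': array([-1.4091,  0.0879,  1.3722, -0.    ,  1.6836, -0.1031]), 'qd': array([ 0.0017, -0.0005, -0.0006,  0.0004,  0.0004,  0.0019]), 'effort': array([ -0.0006, -34.0187, -30.2424,   0.0718,   0.0329,  -0.0002]), 'tcp_pos': array([ 0.1438, -0.5303,  0.2233]), 'tool_rot': array([[ 0.9652,  0.2617, -0.0004],
       [ 0.2617, -0.9652,  0.0022],
       [ 0.0002, -0.0022, -1.    ]]), 'force': array([-0.2841, -0.1064,  0.3618]), 'ft_torque': array([-0.0139,  0.0374, -0.0448]), 'grip_width': 0.09434567502258345}
lock_box scene [357.3 286.7] 0.84 [0.581  0.0645 0.    ]
lock_box scene [378.7 281.3] 0.31 [0.5364 0.0893 0.    ]
lock_box top [280.2 238.2] 0.88 [0.581  0.0662 0.    ]
   tri [0.5814 0.0657 0.0009]
lid_centre scene [358.4 259.7] 0.84 [0.5834 0.0661 0.08  ]
lid_centre scene [429.7 285.6] 0.53 [0.5524 0.224  0.08  ]
lid_centre top [278.3 235.3] 0.92 [0.5839 0.067  0.08  ]
   tri [0.584  0.0668 0.0808]
rim_near_press scene [383.9 246.7] 0.75 [0.5135 0.0807 0.08  ]
rim_near_press top [268.9 261.8] 0.89 [0.5098 0.0948 0.08  ]
   tri [0.5137 0.089  0.0843]
rim_far_pr
[... 907 characters left out ...]
stamp scene [376.  352.4] 0.48 [0.7037 0.2097 0.    ]
ink_stamp top [343.  253.3] 0.64 [ 0.5324 -0.1183  0.    ]
   tri [ 0.4966 -0.0495 -0.3483]
pen_cup scene [531.3 318.9] 0.74 [0.421  0.4012 0.    ]
pen_cup top [170.3 296.6] 0.59 [0.4143 0.397  0.    ]
   tri [ 0.4139  0.399  -0.0071]
label_roll scene [339.1 229.9] 0.7 [ 0.4511 -0.0966  0.    ]
label_roll scene [377.9 349.4] 0.58 [0.6951 0.2078 0.    ]
label_roll top [232.5 200.1] 0.93 [0.6977 0.2066 0.    ]
   tri [0.6858 0.1435 0.2579]
cam_lock scene [428.1 288. ] 0.72 [0.483  0.1843 0.    ]
cam_lock scene [375.9 348.4] 0.56 [ 0.6956  0.2032 -0.    ]
cam_lock top [242.5 273. ] 0.47 [0.4805 0.1795 0.    ]
   tri [ 0.4799  0.1812 -0.0041]
```

```bash
python3 - <<'E'
import cv2
for n in('scene','top'):
    a=cv2.imread(f'pics/{n}0.png')[150:400,150:560] if n=='scene' else cv2.imread(f'pics/{n}0.png')[150:350,140:500]
    cv2.imwrite(f'pics/{n}0c.png',cv2.resize(a,(800,int(800*a.shape[0]/a.shape[1])),interpolation=cv2.INTER_CUBIC))
E
```

```text
(no output)
```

View pics/scene0c.png

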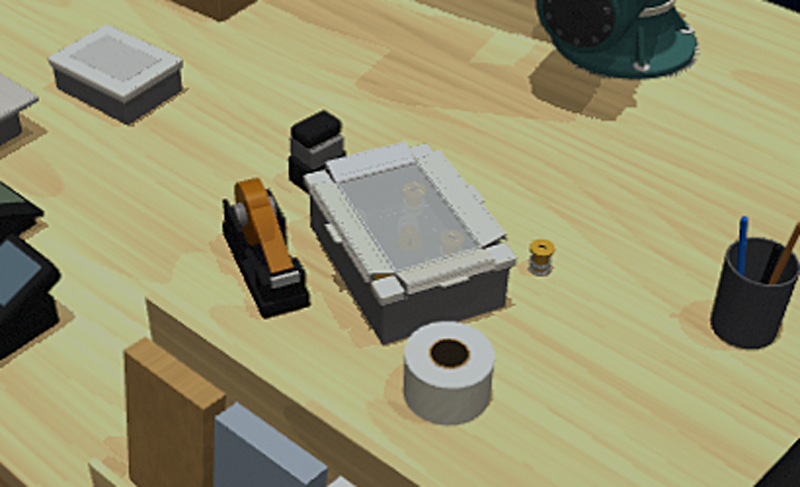

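View pics/top0c.png

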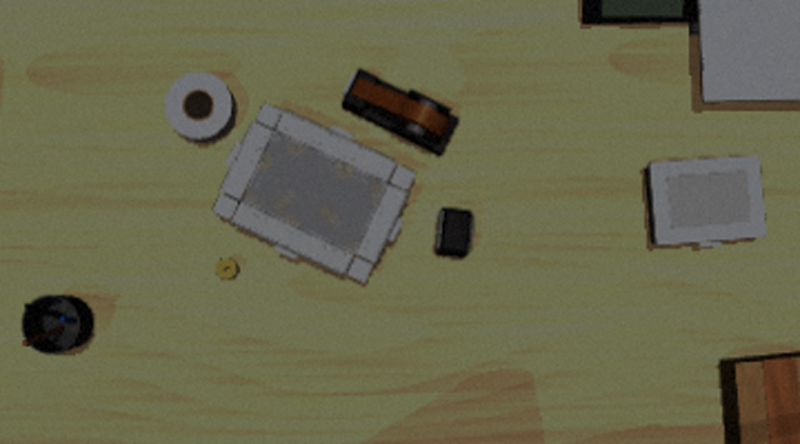

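The box reads about (0.58, 0.066), yaw about -0.45. The tape dispenser and ink stamp are close by, but they are clear of the press points. I'll go above the box with the fingers shut and refine the pose.

Emit:
move_arm:
  series:
    - {"tx":0.28,"ty":-0.22,"tz":-0.07,"rz":0.7}
    - {"tx":0.28,"ty":-0.22,"tz":-0.07,"rz":0.7}
    - {"tx":0.28,"ty":-0.22,"tz":-0.07,"rz":0.7}
    - {"tx":0.28,"ty":-0.22,"tz":-0.07,"rz":0.7}
    - {"tx":0.28,"ty":-0.22,"tz":-0.07,"rz":0.7}
    - {"tx":0.28,"ty":-0.22,"tz":-0.07,"rz":0.7}
    - {"tx":0.28,"ty":-0.22,"tz":-0.07,"rz":0.7}
    - {"tx":0.28,"ty":-0.22,"tz":-0.07,"rz":0.7}
  claw: 1
  force: 20

```text
invalid input at $.series[0]: expected keys tx, ty, tz, rx, ry, rz
```

Emit:
move_arm:
  series:
    - {"tx":0.28,"ty":-0.22,"tz":-0.07,"rx":0,"ry":0,"rz":0.7}
    - {"tx":0.28,"ty":-0.22,"tz":-0.07,"rx":0,"ry":0,"rz":0.7}
    - {"tx":0.28,"ty":-0.22,"tz":-0.07,"rx":0,"ry":0,"rz":0.7}
    - {"tx":0.28,"ty":-0.22,"tz":-0.07,"rx":0,"ry":0,"rz":0.7}
    - {"tx":0.28,"ty":-0.22,"tz":-0.07,"rx":0,"ry":0,"rz":0.7}
    - {"tx":0.28,"ty":-0.22,"tz":-0.07,"rx":0,"ry":0,"rz":0.7}
    - {"tx":0.28,"ty":-0.22,"tz":-0.07,"rx":0,"ry":0,"rz":0.7}
    - {"tx":0.28,"ty":-0.22,"tz":-0.07,"rx":0,"ry":0,"rz":0.7}
  claw: 1
  force: 20

```text
clock: 2.1
tcp_pos: [0.3588, -0.242, 0.2963]
tool_rot: [[0.995, -0.096, 0.003], [-0.096, -0.995, -0.001], [0.003, 0.001, -1.0]]
force: [-0.8, -0.8, 0.3]
grip_width: 0.0334
```

Emit:
move_arm:
  series:
    - {"tx":0.14,"ty":-0.3,"tz":0,"rx":0,"ry":0,"rz":0.7}
    - {"tx":0.14,"ty":-0.3,"tz":0,"rx":0,"ry":0,"rz":0.7}
    - {"tx":0.14,"ty":-0.3,"tz":0,"rx":0,"ry":0,"rz":0.7}
    - {"tx":0.14,"ty":-0.3,"tz":0,"rx":0,"ry":0,"rz":0.7}
    - {"tx":0.14,"ty":-0.3,"tz":0,"rx":0,"ry":0,"rz":0.7}
    - {"tx":0.14,"ty":-0.3,"tz":0,"rx":0,"ry":0,"rz":0.7}
    - {"tx":0.14,"ty":-0.3,"tz":0,"rx":0,"ry":0,"rz":0.7}
    - {"tx":0.14,"ty":-0.3,"tz":0,"rx":0,"ry":0,"rz":0.7}

```text
clock: 2.9
tcp_pos: [0.5278, 0.0439, 0.2931]
tool_rot: [[0.896, -0.445, -0.001], [-0.445, -0.896, 0.002], [-0.002, -0.001, -1.0]]
force: [0.4, 0.1, 0.4]
grip_width: 0.0004
```

```bash
python3 - <<'E'
from h import *
np.set_printoptions(precision=4,suppress=True)
s=observe();print(s['tcp_pos'],s['grip_width'],s['qpos'])
f=viewer.grab_frame('wrist');save(f,'w1.png')
import pickle;pickle.dump(f,open('w1.pkl','wb'))
print(R(f).T@-np.array(f['tvec']).ravel())
for q in['lock_box','lid_centre','rim_near_press','rim_far_press','rim_left_press','rim_right_press']:
    for x in viewer.place_of(q,f)[:2]: print(q,np.round(x['position'],1),round(x['conf'],2),atz(f,x['position'],{'lock':0,'lid_':.0735}.get(q[:4],.082)),depth(f,x['position']))
E
```

```text
[0.5278 0.0439 0.2931] 0.0004345329360201879 [-0.0255  0.0394  1.2865  0.0021  1.8171  2.0066]
[0.5906 0.012  0.4539]
lock_box [294.8 156.9] 0.77 [0.5836 0.0559 0.    ] [0.5848 0.0487 0.0741]
lock_box [120.9 126.2] 0.22 [0.6992 0.212  0.    ] [0.6857 0.1871 0.0565]
lid_centre [284.9 167.9] 0.66 [0.5799 0.0618 0.0735] [0.5799 0.0618 0.073 ]
lid_centre [283.7  87.3] 0.31 [0.6438 0.0294 0.0735] [0.6423 0.0289 0.0842]
rim_near_press [288.4 239.1] 0.83 [0.5191 0.089  0.082 ] [0.5193 0.0889 0.0829]
rim_far_press [284.1  88.3] 0.58 [0.6417 0.0291 0.082 ] [0.6415 0.029  0.0838]
rim_right_press [393.4 165.5] 0.76 [ 0.5381 -0.0291  0.082 ] [ 0.538  -0.0291  0.0815]
```

View pics/w1.png

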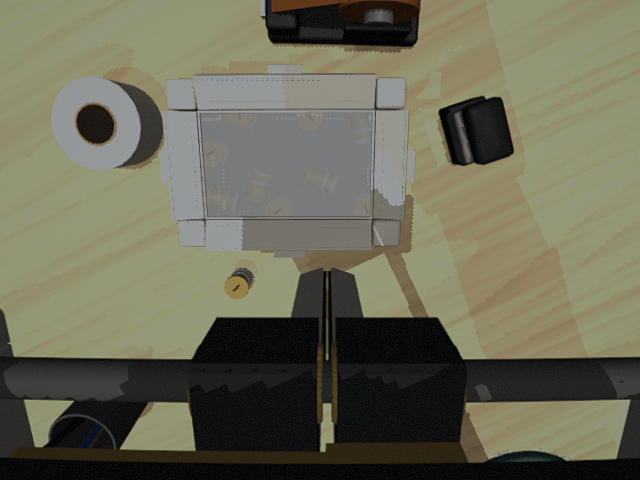

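The wrist view shows the box square to the image. The clear panel spans (200-373, 110-218), and all four sections are raised. I'll fit its pose from the panel corners and the depth cloud.

```bash
python3 - <<'E'
from h import *
import pickle
np.set_printoptions(precision=4,suppress=True)
f=pickle.load(open('w1.pkl','rb'))
P={k:atz(f,v,.0745) for k,v in dict(TL=(200.5,110),TR=(373,110),BL=(204.5,218),BR=(371,218)).items()}
for k in P: print(k,P[k])
c=sum(P.values())/4;print('c',c)
for a,b in(('TL','TR'),('BL','BR')):
    d=P[a]-P[b];print(np.linalg.norm(d),np.arctan2(-d[0],d[1]))
for a,b in(('BL','TL'),('BR','TR')):
    d=P[b]-P[a];print(np.linalg.norm(d),np.arctan2(d[1],d[0]))
pts=[]
for v in range(60,262):
    for u in range(150,425):
        if v>262 : continue
        p=depth(f,(u,v))
        if .068<p[2]<.095: pts.append(p)
pts=np.array(pts);print(len(pts))
r=cv2.minAreaRect((pts[:,:2]*1000).astype(np.float32));print(r)
# profile in box frame
th=-0.45
E
```

```text
TL [0.6603 0.106  0.0745]
TR [ 0.5905 -0.0338  0.0745]
BL [0.5722 0.1534 0.0745]
BR [0.501  0.0098 0.0745]
c [0.581  0.0588 0.0745]
0.15619714293990855 -0.46282483147803705
0.16027521025776217 -0.4603199968660408
0.10004268960598152 -0.4939820792890188
0.09959730815179192 -0.45317568654090445
41913
((581.1004638671875, 58.83360290527344), (237.41932678222656, 176.69912719726562), 62.91773986816406)
```

```bash
python3 - <<'E'
from h import *
np.set_printoptions(precision=4,suppress=True)
import pickle
for n in('top','scene'):
    f=viewer.grab_frame(n);save(f,n+'1.png');pickle.dump(f,open(n+'1.pkl','wb'))
    pts=[];
    for v in range(150,420):
        for u in range(180,440):
            p=depth(f,(u,v))
            if .070<p[2]<.090 and abs(p[0]-.58)<.13 and abs(p[1]-.06)<.13: 
              d=p[:2]-[.581,.06];c,s=np.cos(-.465),np.sin(-.465);x=c*d[0]+s*d[1];y=-s*d[0]+c*d[1]
              if abs(x)<.1 and abs(y)<.125: pts.append(p)
    pts=np.array(pts);print(n,len(pts),cv2.minAreaRect((pts[:,:2]*1000).astype(np.float32)))
f=pickle.load(open('w1.pkl','rb'))
for n,f in(('w1',f),('top1',pickle.load(open('top1.pkl','rb'))),('scene1',pickle.load(open('scene1.pkl','rb')))):
    im=f['image'].copy()
    c,s=np.cos(-.466),np.sin(-.466)
    for hx,hy,z,col in((.05,.08,.0745,(255,0,0)),(.078,.108,.076,(0,255,0))):
        q=[proj(f,[.581+c*x-s*y,.0588+s*x+c*y,z]) for x,y in((hx,hy),(hx,-hy),(-hx,-hy),(-hx,hy))]
        cv2.polylines(im,[np.round(np.array(q)*16).astype(np.int32)],True,col,1,shift=4)
    if n!='w1':
        o=proj(f,[.581,.0588,.075]).astype(int); im=cv2.resize(im[o[1]-60:o[1]+60,o[0]-80:o[0]+80],(800,600),interpolation=cv2.INTER_CUBIC)
    cv2.imwrite(f'pics/ov_{n}.png',im[:,:,::-1])
E
```

```text
top 1500 ((584.3464965820312, 59.94090270996094), (235.18003845214844, 175.07501220703125), 58.58803939819336)
scene 5397 ((579.8089599609375, 63.06922912597656), (237.4566192626953, 176.82595825195312), 68.6574478149414)
```

View pics/ov_w1.png

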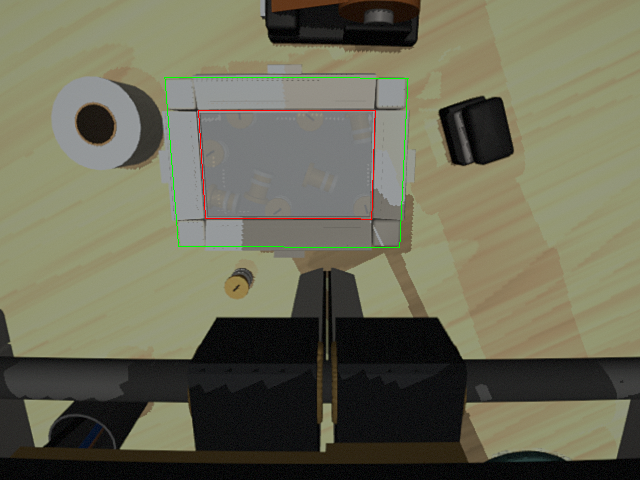

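View pics/ov_top1.png

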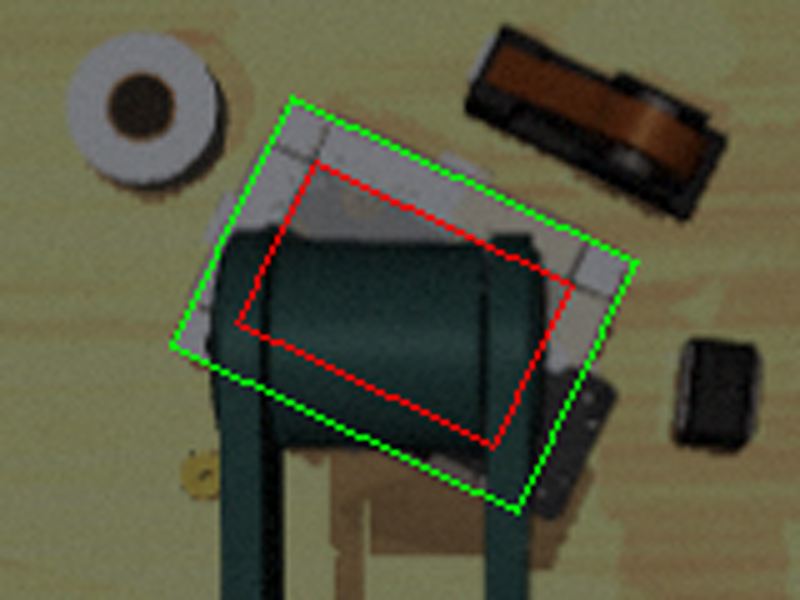

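View pics/ov_scene1.png

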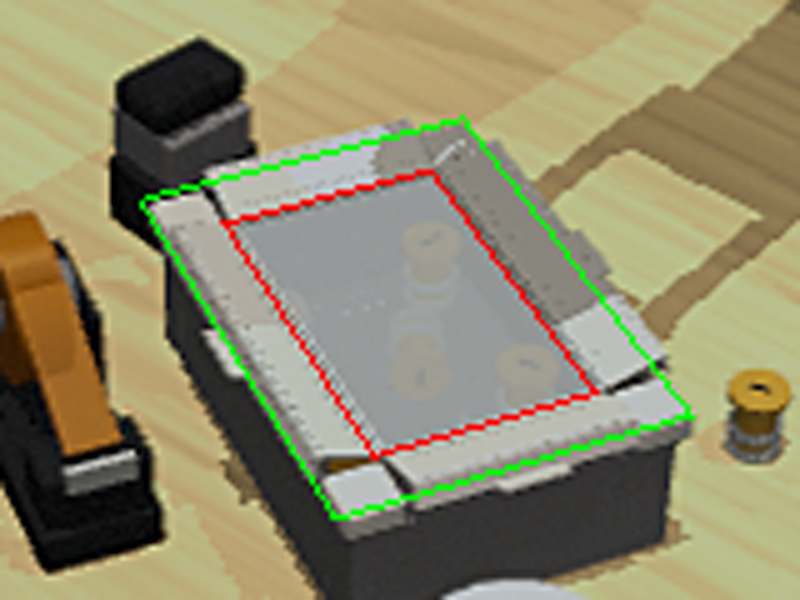

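The model fits in the wrist and scene views to about 2 mm. Centre is (0.582, 0.060), yaw -0.466, and the tool is already aligned with the box. I'll start with the near section.

Emit:
move_arm:
  series:
    - {"tx":-0.028,"ty":-0.039,"tz":0,"rx":0,"ry":0,"rz":0}
    - {"tx":-0.028,"ty":-0.039,"tz":0.05,"rx":0,"ry":0,"rz":0}
    - {"tx":-0.028,"ty":-0.039,"tz":0.1,"rx":0,"ry":0,"rz":0}
    - {"tx":-0.028,"ty":-0.039,"tz":0.14,"rx":0,"ry":0,"rz":0}
    - {"tx":-0.028,"ty":-0.039,"tz":0.165,"rx":0,"ry":0,"rz":0}
    - {"tx":-0.028,"ty":-0.039,"tz":0.165,"rx":0,"ry":0,"rz":0}
    - {"tx":-0.028,"ty":-0.039,"tz":0.165,"rx":0,"ry":0,"rz":0}

```text
clock: 4.05
tcp_pos: [0.5192, 0.0859, 0.1302]
tool_rot: [[0.892, -0.452, 0.001], [-0.452, -0.892, -0.0], [0.001, -0.0, -1.0]]
force: [-0.8, -0.0, 0.8]
grip_width: 0.0005
```

```bash
cat > st.py <<'E'
from h import *
np.set_printoptions(precision=4,suppress=True)
s=observe();d=s['tcp_pos'][:2]-[.582,.060];c,sn=np.cos(-.466),np.sin(-.466)
print(s['tcp_pos'],'box x,y',c*d[0]+sn*d[1],-sn*d[0]+c*d[1],'tip z',s['tcp_pos'][2]-.019,s['force'],s['qpos'][5]);print(s['tool_rot'])
E
python3 st.py
python3 -c "
from h import *
f=viewer.grab_frame('wrist');save(f,'w2.png')"
```

```text
[0.5192 0.0859 0.1302] box x,y -0.06777038822887597 -0.005058362595681744 tip z 0.11120772040015246 [-0.7784 -0.0426  0.8357] 2.0962733167797936
[[ 0.892  -0.4521  0.0006]
 [-0.4521 -0.892  -0.0001]
 [ 0.0006 -0.0002 -1.    ]]
```

View pics/w2.png

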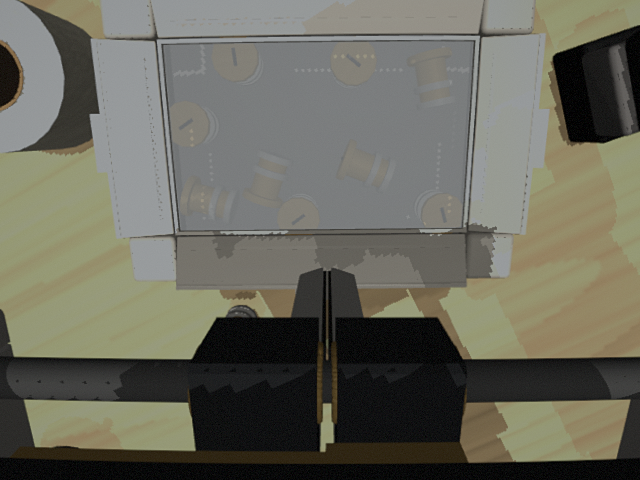

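The finger tip lies over the near section, roughly centred along it. Pressing in small steps.

Emit:
move_arm:
  series:
    - {"tx":-0.001,"ty":-0.005,"tz":0.015,"rx":0,"ry":0,"rz":0}
    - {"tx":-0.001,"ty":-0.005,"tz":0.024,"rx":0,"ry":0,"rz":0}
    - {"tx":-0.001,"ty":-0.005,"tz":0.028,"rx":0,"ry":0,"rz":0}
    - {"tx":-0.001,"ty":-0.005,"tz":0.03,"rx":0,"ry":0,"rz":0}
    - {"tx":-0.001,"ty":-0.005,"tz":0.032,"rx":0,"ry":0,"rz":0}
    - {"tx":-0.001,"ty":-0.005,"tz":0.034,"rx":0,"ry":0,"rz":0}
    - {"tx":-0.001,"ty":-0.005,"tz":0.036,"rx":0,"ry":0,"rz":0}
    - {"tx":-0.001,"ty":-0.005,"tz":0.036,"rx":0,"ry":0,"rz":0}

```text
clock: 4.9
tcp_pos: [0.5203, 0.0917, 0.0951]
tool_rot: [[0.892, -0.451, 0.0], [-0.451, -0.892, 0.0], [0.0, -0.001, -1.0]]
force: [-4.4, 1.7, 8.8]
grip_width: 0.0006
```

```bash
python3 st.py
python3 -c "
from h import *
f=viewer.grab_frame('wrist');save(f,'w3.png')
f=viewer.grab_frame('scene');save(f,'s3.png')
im=cv2.resize(f['image'][200:320,290:450],(800,600),interpolation=cv2.INTER_CUBIC)
cv2.imwrite('pics/s3c.png',im[:,:,::-1])"
```

```text
[0.5203 0.0917 0.0951] box x,y -0.06937309734865109 0.000615853033565053 tip z 0.0760977260883106 [-4.3846  1.6785  8.802 ] 2.105527658148596
[[ 0.8925 -0.451   0.0005]
 [-0.451  -0.8925  0.0005]
 [ 0.0002 -0.0007 -1.    ]]
```

View pics/w3.png

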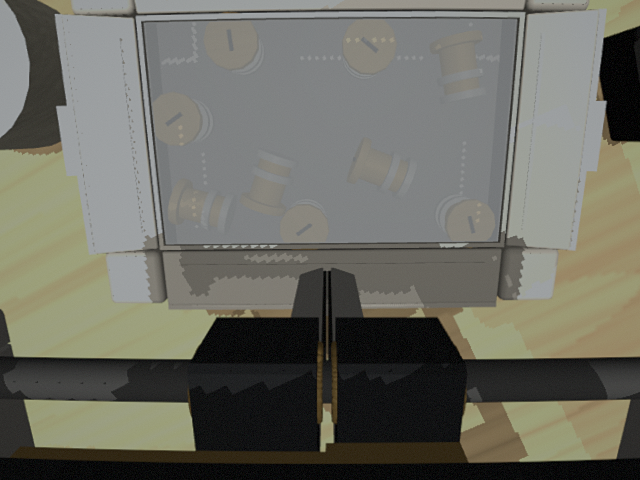

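View pics/s3c.png

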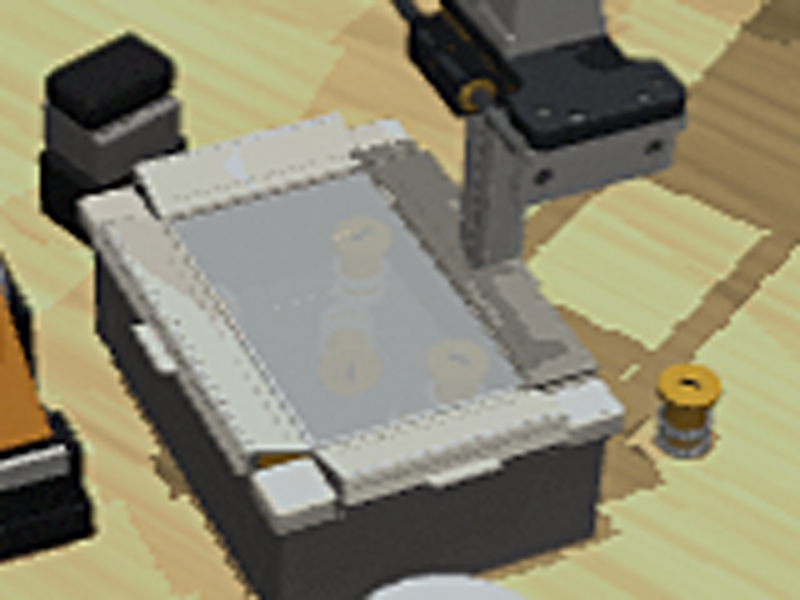

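The near section is down, but the 9 N could still be spring resistance. I'll push a little further and watch the force.

Emit:
move_arm:
  series:
    - {"tx":0,"ty":0,"tz":0.001,"rx":0,"ry":0,"rz":0}
    - {"tx":0,"ty":0,"tz":0.002,"rx":0,"ry":0,"rz":0}
    - {"tx":0,"ty":0,"tz":0.002,"rx":0,"ry":0,"rz":0}

```text
clock: 5.3
tcp_pos: [0.5204, 0.0917, 0.095]
tool_rot: [[0.893, -0.451, 0.001], [-0.451, -0.893, 0.0], [0.001, -0.001, -1.0]]
force: [-7.0, 1.3, 15.6]
grip_width: 0.0004
```

It didn't move further and the force rose, so it is at its stop (76 mm). Lift and go over to the far section.

Emit:
move_arm:
  series:
    - {"tx":0,"ty":0,"tz":-0.02,"rx":0,"ry":0,"rz":0}
    - {"tx":0,"ty":0,"tz":-0.045,"rx":0,"ry":0,"rz":0}
    - {"tx":0.045,"ty":0,"tz":-0.045,"rx":0,"ry":0,"rz":0}
    - {"tx":0.09,"ty":0,"tz":-0.045,"rx":0,"ry":0,"rz":0}
    - {"tx":0.125,"ty":0,"tz":-0.045,"rx":0,"ry":0,"rz":0}
    - {"tx":0.139,"ty":0,"tz":-0.045,"rx":0,"ry":0,"rz":0}
    - {"tx":0.139,"ty":0,"tz":-0.045,"rx":0,"ry":0,"rz":0}
    - {"tx":0.139,"ty":0,"tz":-0.045,"rx":0,"ry":0,"rz":0}

```text
clock: 6.1
tcp_pos: [0.6439, 0.0287, 0.1357]
tool_rot: [[0.892, -0.451, -0.001], [-0.451, -0.892, 0.0], [-0.001, 0.001, -1.0]]
force: [-0.8, 0.1, 0.1]
grip_width: 0.0007
```

```bash
python3 st.py
python3 -c "
from h import *
f=viewer.grab_frame('scene');save(f,'s4.png')
im=cv2.resize(f['image'][200:320,290:450],(800,600),interpolation=cv2.INTER_CUBIC)
cv2.imwrite('pics/s4c.png',im[:,:,::-1])"
```

```text
[0.6439 0.0287 0.1357] box x,y 0.06937881660773962 -0.00015727508952445915 tip z 0.11670270805001089 [-0.8343  0.1066  0.0873] 1.995784237761512
[[ 0.8923 -0.4515 -0.0014]
 [-0.4515 -0.8923  0.0001]
 [-0.0013  0.0006 -1.    ]]
```

View pics/s4c.png

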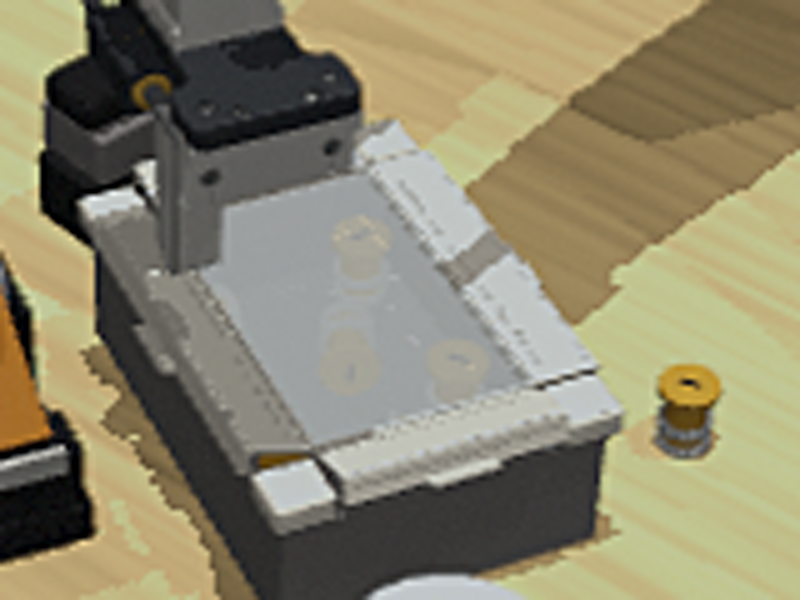

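The near section stays flush at (480, 260). Now the far one.

Emit:
move_arm:
  series:
    - {"tx":0,"ty":0,"tz":0.025,"rx":0,"ry":0,"rz":0}
    - {"tx":0,"ty":0,"tz":0.033,"rx":0,"ry":0,"rz":0}
    - {"tx":0,"ty":0,"tz":0.036,"rx":0,"ry":0,"rz":0}
    - {"tx":0,"ty":0,"tz":0.039,"rx":0,"ry":0,"rz":0}
    - {"tx":0,"ty":0,"tz":0.042,"rx":0,"ry":0,"rz":0}
    - {"tx":0,"ty":0,"tz":0.044,"rx":0,"ry":0,"rz":0}
    - {"tx":0,"ty":0,"tz":0.045,"rx":0,"ry":0,"rz":0}
    - {"tx":0,"ty":0,"tz":0.045,"rx":0,"ry":0,"rz":0}

```text
clock: 6.95
tcp_pos: [0.6442, 0.0289, 0.0951]
tool_rot: [[0.893, -0.451, 0.002], [-0.451, -0.893, -0.0], [0.002, -0.001, -1.0]]
force: [-5.5, 0.6, 10.0]
grip_width: 0.0006
```

Emit:
move_arm:
  series:
    - {"tx":0,"ty":0,"tz":0.002,"rx":0,"ry":0,"rz":0}
    - {"tx":0,"ty":0,"tz":0.002,"rx":0,"ry":0,"rz":0}
    - {"tx":0,"ty":0,"tz":-0.02,"rx":0,"ry":0,"rz":0}
    - {"tx":0,"ty":0,"tz":-0.045,"rx":0,"ry":0,"rz":0}
    - {"tx":-0.025,"ty":-0.035,"tz":-0.045,"rx":0,"ry":0,"rz":0}
    - {"tx":-0.05,"ty":-0.07,"tz":-0.045,"rx":0,"ry":0,"rz":0}
    - {"tx":-0.069,"ty":-0.098,"tz":-0.045,"rx":0,"ry":0,"rz":0}
    - {"tx":-0.069,"ty":-0.098,"tz":-0.045,"rx":0,"ry":0,"rz":0}

```text
clock: 7.75
tcp_pos: [0.626, 0.1518, 0.1369]
tool_rot: [[0.895, -0.446, 0.0], [-0.446, -0.895, 0.002], [-0.001, -0.002, -1.0]]
force: [0.7, 0.6, -0.2]
grip_width: 0.0005
```

```bash
python3 st.py
python3 -c "
from h import *
f=viewer.grab_frame('scene');save(f,'s5.png')
im=cv2.resize(f['image'][200:320,290:450],(800,600),interpolation=cv2.INTER_CUBIC)
cv2.imwrite('pics/s5c.png',im[:,:,::-1])"
```

```text
[0.626  0.1518 0.1369] box x,y -0.001970397543732058 0.101795400712757 tip z 0.11792098286141668 [ 0.7198  0.6114 -0.1806] 2.182191622746177
[[ 0.895  -0.4461  0.0004]
 [-0.4461 -0.895   0.002 ]
 [-0.0005 -0.002  -1.    ]]
```

View pics/s5c.png

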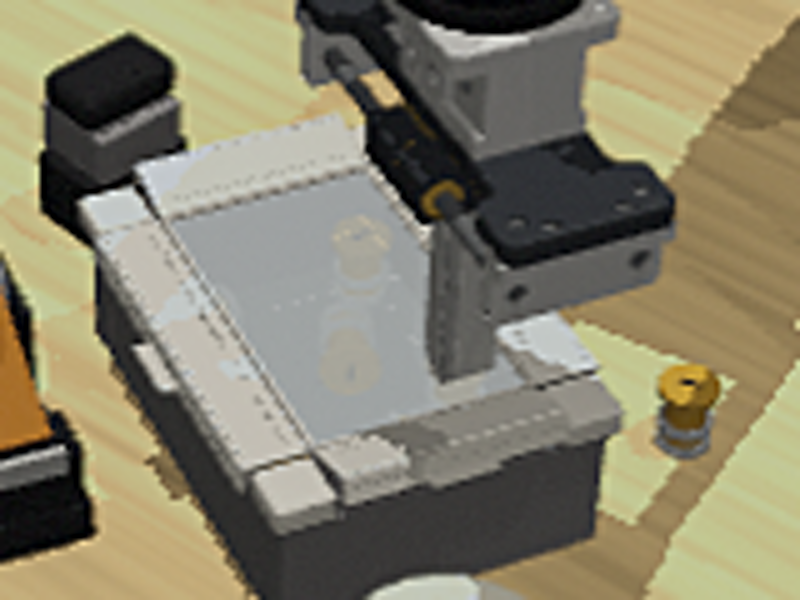

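The far section is flush. Now the left one.

Emit:
move_arm:
  series:
    - {"tx":0,"ty":0.001,"tz":0.02,"rx":0,"ry":0,"rz":0}
    - {"tx":0,"ty":0.001,"tz":0.031,"rx":0,"ry":0,"rz":0}
    - {"tx":0,"ty":0.001,"tz":0.035,"rx":0,"ry":0,"rz":0}
    - {"tx":0,"ty":0.001,"tz":0.038,"rx":0,"ry":0,"rz":0}
    - {"tx":0,"ty":0.001,"tz":0.041,"rx":0,"ry":0,"rz":0}
    - {"tx":0,"ty":0.001,"tz":0.044,"rx":0,"ry":0,"rz":0}
    - {"tx":0,"ty":0.001,"tz":0.045,"rx":0,"ry":0,"rz":0}
    - {"tx":0,"ty":0.001,"tz":0.046,"rx":0,"ry":0,"rz":0}

```text
clock: 8.6
tcp_pos: [0.6269, 0.1459, 0.095]
tool_rot: [[0.892, -0.452, 0.002], [-0.452, -0.892, 0.0], [0.002, -0.001, -1.0]]
force: [-6.8, -1.3, 15.1]
grip_width: 0.0004
```

```bash
python3 st.py
```

```text
[0.6269 0.1459 0.095 ] box x,y 0.0014790570511871298 0.09688052907103765 tip z 0.07601029326300214 [-6.8329 -1.3283 15.1454] 2.1802833326220226
[[ 0.8921 -0.4519  0.002 ]
 [-0.4519 -0.8921  0.0003]
 [ 0.0017 -0.0011 -1.    ]]
```

Same stop height, 76.0 mm at 15 N. Lift and go to the right section (about 0.195 m along tool +y), with the tip well above the lid.

Emit:
move_arm:
  series:
    - {"tx":0,"ty":0,"tz":-0.02,"rx":0,"ry":0,"rz":0}
    - {"tx":0,"ty":0.01,"tz":-0.046,"rx":0,"ry":0,"rz":0}
    - {"tx":-0.001,"ty":0.055,"tz":-0.046,"rx":0,"ry":0,"rz":0}
    - {"tx":-0.001,"ty":0.1,"tz":-0.046,"rx":0,"ry":0,"rz":0}
    - {"tx":-0.001,"ty":0.145,"tz":-0.046,"rx":0,"ry":0,"rz":0}
    - {"tx":-0.001,"ty":0.18,"tz":-0.046,"rx":0,"ry":0,"rz":0}
    - {"tx":-0.001,"ty":0.195,"tz":-0.046,"rx":0,"ry":0,"rz":0}
    - {"tx":-0.001,"ty":0.195,"tz":-0.046,"rx":0,"ry":0,"rz":0}

```text
clock: 9.4
tcp_pos: [0.5375, -0.0289, 0.137]
tool_rot: [[0.891, -0.454, 0.001], [-0.454, -0.891, -0.0], [0.001, -0.0, -1.0]]
force: [-0.1, 0.0, 0.5]
grip_width: 0.0003
```

```bash
python3 st.py
python3 -c "
from h import *
f=viewer.grab_frame('scene');save(f,'s6.png')
im=cv2.resize(f['image'][200:320,290:450],(800,600),interpolation=cv2.INTER_CUBIC)
cv2.imwrite('pics/s6c.png',im[:,:,::-1])"; python3 st.py
```

```text
[ 0.5375 -0.0289  0.137 ] box x,y 0.00019861056312932973 -0.09943518225907202 tip z 0.11796494560647204 [-0.1048  0.0257  0.5137] 1.8834243103578907
[[ 0.8908 -0.4544  0.0011]
 [-0.4544 -0.8908 -0.0002]
 [ 0.0011 -0.0003 -1.    ]]
[ 0.5381 -0.0276  0.1369] box x,y 0.00011194794387238416 -0.09798294584530301 tip z 0.11788272045347599 [-0.3724 -0.4318  0.5001] 1.8838568534657567
[[ 0.8915 -0.4529  0.0013]
 [-0.4529 -0.8915  0.0006]
 [ 0.0009 -0.0011 -1.    ]]
```

View pics/s6c.png

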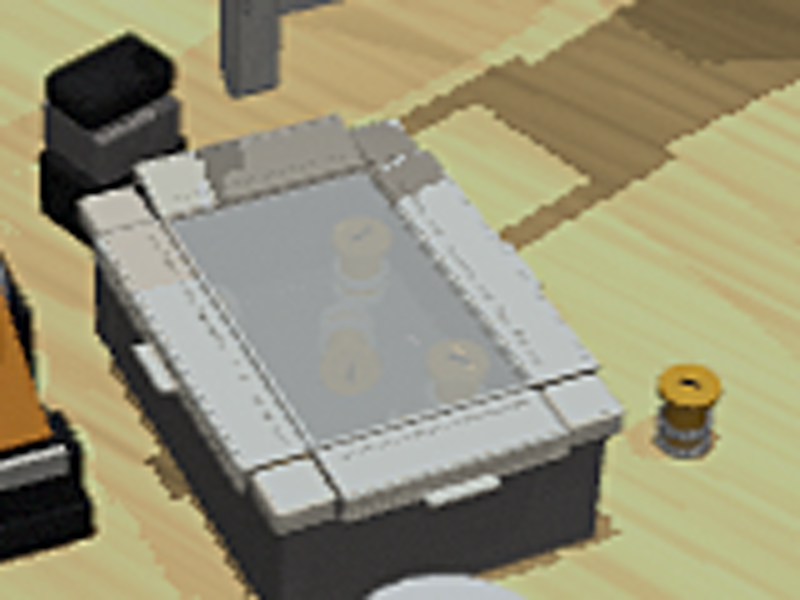

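Near, far and left are flush, and the box hasn't moved. Now the right section.

Emit:
move_arm:
  series:
    - {"tx":0,"ty":0,"tz":0.02,"rx":0,"ry":0,"rz":0}
    - {"tx":0,"ty":0,"tz":0.031,"rx":0,"ry":0,"rz":0}
    - {"tx":0,"ty":0,"tz":0.035,"rx":0,"ry":0,"rz":0}
    - {"tx":0,"ty":0,"tz":0.038,"rx":0,"ry":0,"rz":0}
    - {"tx":0,"ty":0,"tz":0.041,"rx":0,"ry":0,"rz":0}
    - {"tx":0,"ty":0,"tz":0.044,"rx":0,"ry":0,"rz":0}
    - {"tx":0,"ty":0,"tz":0.045,"rx":0,"ry":0,"rz":0}
    - {"tx":0,"ty":0,"tz":0.046,"rx":0,"ry":0,"rz":0}

```text
clock: 10.25
tcp_pos: [0.538, -0.0268, 0.0949]
tool_rot: [[0.893, -0.45, 0.001], [-0.45, -0.893, -0.001], [0.001, 0.0, -1.0]]
force: [-9.5, 1.8, 20.5]
grip_width: 0.0007
```

```bash
python3 st.py
```

```text
[ 0.538  -0.0268  0.0949] box x,y -0.0003540319905292119 -0.09731279290243447 tip z 0.07588646255837153 [-9.5446  1.814  20.5356] 1.8833499746021705
[[ 0.8928 -0.4504  0.001 ]
 [-0.4504 -0.8928 -0.0006]
 [ 0.0012  0.0001 -1.    ]]
```

At its stop. Lift clear, back off (towards -x), and check.

Emit:
move_arm:
  series:
    - {"tx":0,"ty":0,"tz":-0.03,"rx":0,"ry":0,"rz":0}
    - {"tx":0,"ty":0,"tz":-0.07,"rx":0,"ry":0,"rz":0}
    - {"tx":0,"ty":0,"tz":-0.12,"rx":0,"ry":0,"rz":0}
    - {"tx":-0.03,"ty":0.01,"tz":-0.16,"rx":0,"ry":0,"rz":0}
    - {"tx":-0.05,"ty":0.01,"tz":-0.2,"rx":0,"ry":0,"rz":0}
    - {"tx":-0.05,"ty":0.01,"tz":-0.2,"rx":0,"ry":0,"rz":0}
    - {"tx":-0.05,"ty":0.01,"tz":-0.2,"rx":0,"ry":0,"rz":0}

```text
clock: 10.95
tcp_pos: [0.4893, -0.0131, 0.2923]
tool_rot: [[0.893, -0.45, 0.005], [-0.45, -0.893, -0.001], [0.004, -0.002, -1.0]]
force: [0.5, -0.5, -0.4]
grip_width: 0.0005
```

```bash
python3 st.py
python3 - <<'E'
from h import *
np.set_printoptions(precision=4,suppress=True)
f=viewer.grab_frame('scene');save(f,'s7.png')
im=cv2.resize(f['image'][180:360,250:490],(800,600),interpolation=cv2.INTER_CUBIC)
cv2.imwrite('pics/s7c.png',im[:,:,::-1])
w=viewer.grab_frame('wrist');save(w,'w7.png')
c,s=np.cos(-.466),np.sin(-.466)
for n,x,y,dx,dy in(('near',-1,0,.06,.1),('far',1,0,0,0),('left',0,1,0,0),('right',0,-1,0,0)):
  for g,fr in(('scene',f),('wrist',w)):
    out=[]
    for r in (5,14,19,25):
      z=[]
      for t in (-.035,-.02,0,.02,.035):
        X=x*(.05+r/1000)+abs(y)*t;Y=y*(.08+r/1000)+abs(x)*t
        u=proj(fr,[.582+c*X-s*Y,.060+s*X+c*Y,.076])
        if 0<=u[0]<639 and 0<=u[1]<479: z.append(depth(fr,u)[2])
      out.append(np.median(z) if z else np.nan)
    print(n,g,np.array(out))
E
```

```text
[ 0.4893 -0.0131  0.2923] box x,y -0.05000718260440102 -0.10695069380246075 tip z 0.2733457343223294 [ 0.4866 -0.4619 -0.3548] 1.8952901170681205
[[ 0.8928 -0.4503  0.0046]
 [-0.4503 -0.8929 -0.0006]
 [ 0.0044 -0.0016 -1.    ]]
near scene [0.075  0.0755 0.0756 0.0769]
near wrist [0.0767 0.0767 0.0765 0.0767]
far scene [0.0753 0.0771 0.0756 0.0755]
far wrist [0.0773 0.0775 0.0769 0.0762]
left scene [0.0782 0.0741 0.0762 0.0746]
left wrist [0.0769 0.0764 0.0768 0.0758]
right scene [0.0757 0.0759 0.0752 0.0768]
right wrist [0.0767 0.077  0.0769 0.0758]
```

View pics/s7c.png

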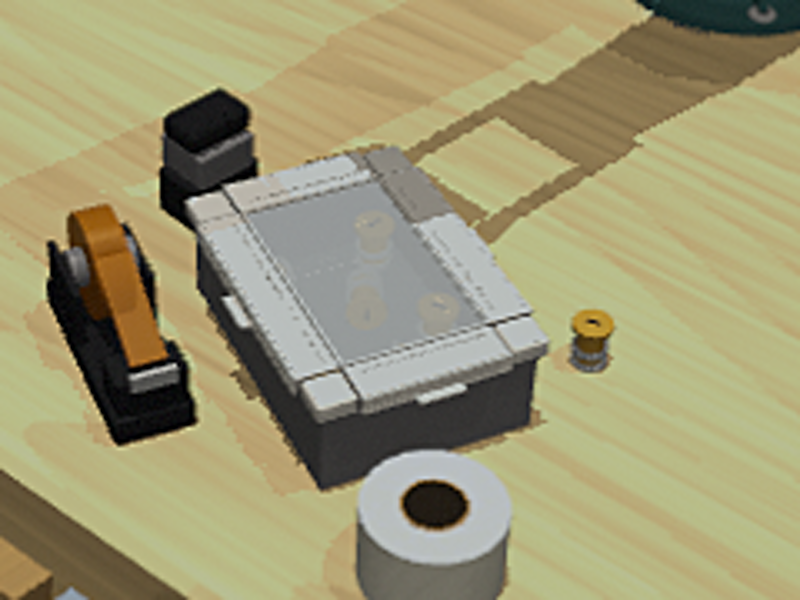

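View pics/w7.png

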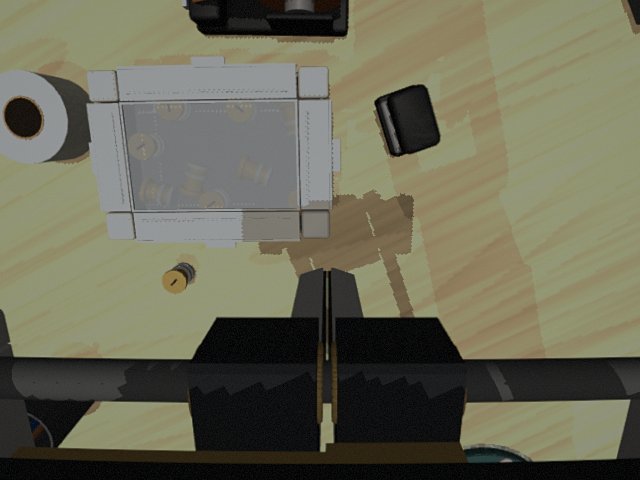

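All four sections are level with the corners in both views, at about 76 mm. The neighbouring things stand where they were. Handing in.

```bash
python3 -c "
from h import *
print(workorder.close_job())"
```

```text
the job is handed in; nothing more can be done
None
```

I pressed all four rim sections of the larger box shut with closed fingertips, in the order near, far, left, right, and handed the job in at about 11 s.

- **Stops:** each section stopped with the fingertips at about 76 mm. The last reading at each was 10 to 21 N upward. I pushed the near one 2 mm further and it did not move while the force rose. The far one got a similar extra push, but I took no force reading on it.
- **Flush:** after I lifted clear, depth readings put all four sections at about 76 mm (74 to 78 mm) from fold line to edge, in both the scene and wrist views. The pictures show them level with the corners.
- **Undisturbed:** in the pictures the box and the things next to it stand where they were. I did not re-check the pen cup or the small box, but the arm's path stayed clear of both.
- **Disagreement:** the networks' first estimates of the box centre were up to 7 mm off my fit in y. I used the fit, which matched the wrist and scene pictures to about 2 mm.

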